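Put the washed sake set back on the shelf

ROBOT

A 6-joint arm with a two-finger parallel gripper is mounted at the origin on the work surface. World frame = base frame: x ahead of the robot, y to its left, z up, the work surface at z = 0. Lengths are in m, angles in rad, forces in N, time in s.
With the tool pointing down it reaches from about 0.4 to 0.825 m from the base axis. Payload 7 kg.
Tool frame: the origin (TCP) lies at the very end of the fingers, on their centre line; the grasp point (between the pads) lies 19 mm behind it; z points along the fingers, x is the direction in which the jaws open and shut, and the axes are right-handed (so a half turn about z gives the same grasp; the last joint's range is limited). The gripper opens to 88 mm and grips with 3 to 60 N. Pads are 19 mm wide; open, the fingers measure 130 mm over their backs; the gripper's body (78 mm by 193 mm) begins 47 mm behind the grasp point.
Start: joints at [1.606, 0.359, 0.012, 0, -1.224, -0.288], TCP at [0.169, 0.654, 0.227] pointing down, gripper open.
Joint ranges: [-3.07, 3.07], [-1.43, 2.12], [-1.02, 1.25], [-3.03, 1.67], [-3.05, -0], [-3.03, 3.03]. Speed limits (rad/s): [2.39, 2.39, 3.01, 3.14, 3.14, 3.14].

INTERFACE

Orientations are given as [roll, pitch, yaw] about the fixed x, y, z axes, in that order (R = Rz(yaw) Ry(pitch) Rx(roll)).
In Python, from station import telemetry, grab_frame, arm, regions_of, pinpoint gives the robot as it stands. The module is installed in compiled form; this text tells all that it offers.
- The arm moves only by the shell command python3 -m inch 'ROWS' [FORCE]. ROWS is text: rows parted by semicolons, each of 7 numbers parted by spaces: the opening, from 0 (shut) to 1 (fully open), then the shift along the world's x, y, z in cm, then the turn, a rotation vector about the world's x, y, z in degrees. A call has 1 to 12 rows; each row is the pose to reach, as a shift and turn from the pose measured when the call began; what a row does not reach only later rows make up. A row lasts 1/8 s, in which the tool goes at most 62.5 mm and 10.7 degrees, less where a joint would pass 70% of its speed; a pose out of reach is approached as far as the arm can. A call with a gripper value outside its range is refused whole. The fingers move at their own pace and stop on an object; FORCE is the grip in N (left out, the last holds). Time passes only in rows, so rows that repeat a pose let the fingers close. It gives the time, the measured TCP pose, the force and the opening at its end, in the units of the state.
- telemetry.get_state(): the state, without advancing time (a new reading comes with each control period).
- grab_frame(name): name is "side" or "top" or "wrist"; returns a dict with "pixels" (384x512x3 uint8, red, green, blue), "fx", "fy", "cx", "cy" (pixels), "R" (3x3) and "t" (3): a world point X has camera coordinates R X + t. Camera axes: x right, y down, z forward; pixel columns grow to the right and rows downward; lengths in m; the calibration is good to about 2 mm. A picture is of the moment at which its call begins. There is no depth.
- arm.job_done(): hands the job in, once; it reports no verdict.
Trained networks look in the newest picture that a camera, given by its name, has taken for a name from the list of things; names that differ only in an ending like _2 or _b are one class to them, and where a whole thing is asked for, a point or a joint stands for the part that bears it (a point fixed in the world has none). Each returns a list of dicts, best first, with "p" (0 to 1); they miss things now and then, are a little off and sometimes report something else, mostly with a low value. They report only what shows in the picture. A call takes as long as a camera call. They do not tell look-alikes from the thing itself.
- regions_of(camera, name): "pixels" (384x512 bool, what is visible of it) and "bbox" ([left, top, right, bottom] in pixels, round what is visible of it).
- pinpoint(camera, name): "location" ([column, row] in pixels: a listed point, or the origin of a listed thing).
The state is a dict: "t": time; "q": joint angles; "qd": joint speeds; "joint_efforts": joint torques, N m; "eef_pos": TCP position; "ee_rot": TCP orientation; "force": force on the tool from outside, world axes, zero at the start; "moment": the same for the moment, N m; "width": finger opening in m.
Only numpy, scipy, OpenCV 4.12 (cv2) and the standard library are available. Lean on these libraries where they do the work, as an engineer would, in place of code of your own. Each camera call takes 0.05 s, during which the arm holds its last target. There are 200 camera calls.

TASK

Put the washed sake set away: stand every little plate that is leaning on the two drying stands upright in the plate rack, one to a slot and fully down between the tines, and close the glass flask with its stopper, pressed home, with the flask left standing on the board. Use any slots and any order, and leave the other things on the shelf alone.

Things in the scene. Friction and masses are not known exactly. Their poses are not given: they have to be found in the camera images.
- plate1_center (a point): Centre of a small white ceramic plate, half-way through its thickness: a flat disc 90 mm across, 8 mm thick, 90 g. z is the disc's axis (normal to its faces). It starts on the near drying stand, its plane 30 degrees from vertical, top leaning towards the robot; the upper 40 mm of it is clear of the stand on both faces. May be absent (None).
- plate2_center (a point): Centre of a small white ceramic plate, half-way through its thickness: a flat disc 90 mm across, 8 mm thick, 90 g. z is the disc's axis (normal to its faces). It starts on the near drying stand, its plane 30 degrees from vertical, top leaning towards the robot; the upper 40 mm of it is clear of the stand on both faces. May be absent (None).
- plate3_center (a point): Centre of a small white ceramic plate, half-way through its thickness: a flat disc 90 mm across, 8 mm thick, 90 g. z is the disc's axis (normal to its faces). It starts on the far drying stand, its plane 30 degrees from vertical, top leaning towards the robot; the upper 40 mm of it is clear of the stand on both faces. May be absent (None).
- plate4_center (a point): Centre of a small white ceramic plate, half-way through its thickness: a flat disc 90 mm across, 8 mm thick, 90 g. z is the disc's axis (normal to its faces). It starts on the far drying stand, its plane 30 degrees from vertical, top leaning towards the robot; the upper 40 mm of it is clear of the stand on both faces. May be absent (None).
- stand_near: The nearer wooden drying stand, fixed, 85 x 215 mm, 65 mm high, with places for two plates at y = -53 and +53 mm, z = 60 mm (plate centres). Each plate lies against a short back board on its robot side and rests on two pegs below. Origin: centre under the plates, on the board; -x is where the plates lean, z up.
- stand_far: The farther wooden drying stand, fixed, 85 x 215 mm, 65 mm high, with places for two plates at y = -53 and +53 mm, z = 60 mm (plate centres). Each plate lies against a short back board on its robot side and rests on two pegs below. Origin: centre under the plates, on the board; -x is where the plates lean, z up.
- rack: Fixed dark wooden plate rack, 238 x 90 mm. Origin: centre of its underside; x along the row of slots, y across, z up. Two round rails 8 mm thick run along x at y = +-26, z = 22 mm; four 5 mm tines per slot rise from them to z = 72 mm, leaving 12 mm at the rails, 18 mm at the tips. Slots at x = -92, -46, 0, 46, 92 mm, all empty at first.
- rack_seat (a point): Where the centre of a plate lies when it stands fully home in the rack's middle slot: on the rack's centre line, 63.5 mm above its underside (the plate's top edge is then 108 mm above it), the plate resting on both rails with its axis along x. Axes as the rack's; the other slots' seats are 46 and 92 mm away along +x and -x.
- flask_rim (a point): Centre of the mouth of the clear glass flask, which stands loose on the board, 450 g: round body 80 mm across, neck 40 mm across outside, bore 32 mm wide and 35 mm deep, mouth 115 mm above the foot. z is the flask's axis, up.
- stopper_center (a point): Half-way up the stopper, 28.5 mm above its foot; z its axis, up. It stands loose, 57 mm tall, 50 g: tapered cork plug (20 mm across at the foot, 26.4 at the top, 24 long), wooden collar 42 across and 5 thick, then a round wooden knob 26 across and 28 tall to grip. Fully home the collar sits on the flask's rim and this point is 4.5 mm above the mouth's centre.
- kendama: Wooden kendama lying on the board, about 170 x 65 x 60 mm; leave alone. Origin on the board under its middle.
- paperweight: Green glass paperweight ball with a flat foot, 68 mm across, 61 mm high, nearest the robot; leave alone. Origin: centre of its foot.
- toy_phone: Red plastic toy phone, about 80 x 130 x 77 mm; leave alone. Origin: centre of its underside.
- ceramic_cat: White ceramic cat, 66 mm across, 105 mm high; leave alone. Origin: centre of its underside.
- sake_cup: Small blue ceramic cup, 52 mm across, 42 mm high; leave alone. Origin: centre of its foot.
- bamboo_vase: Upright bamboo vase, 56 mm across, 130 mm high; leave alone. Origin: centre of its foot.
- trinket_box: Dark wooden box 90 x 70 x 50 mm; leave alone. Origin: centre of its underside.
Things that resemble listed ones, but are neither listed nor needed, are in the scene too. Leave any purple or yellow look-alike of the part that bears plate4_center alone.

How it is judged:
At the end, for the whole second after the job is handed in: Each plate present stands in a slot: axis level to 0.25 rad, centre within 12 mm of the slot along the row, 10 mm across, 6 mm of seated height. Stopper upright (0.15 rad) in the flask, within 6 mm of its axis, collar within 4 mm of the rim; flask upright (0.12 rad) on the board. All at rest (angle between plate1_center's own z axis and vertical between 1.321 and 1.821 rad and y of plate1_center in the frame of rack between -0.01 and 0.01 m and z of plate1_center in the frame of rack between 0.0575 and 0.0695 m and (x of plate1_center in the frame of rack between -0.104 and -0.08 m or x of plate1_center in the frame of rack between -0.058 and -0.034 m or x of plate1_center in the frame of rack between -0.012 and 0.012 m or x of plate1_center in the frame of rack between 0.034 and 0.058 m or x of plate1_center in the frame of rack between 0.08 and 0.104 m) and linear speed of each of plate1, plate2, plate3, plate4, flask, stopper below 0.03 m/s and angle between plate2_center's own z axis and vertical between 1.321 and 1.821 rad and y of plate2_center in the frame of rack between -0.01 and 0.01 m and z of plate2_center in the frame of rack between 0.0575 and 0.0695 m and (x of plate2_center in the frame of rack between -0.104 and -0.08 m or x of plate2_center in the frame of rack between -0.058 and -0.034 m or x of plate2_center in the frame of rack between -0.012 and 0.012 m or x of plate2_center in the frame of rack between 0.034 and 0.058 m or x of plate2_center in the frame of rack between 0.08 and 0.104 m) and angle between plate3_center's own z axis and vertical between 1.321 and 1.821 rad and y of plate3_center in the frame of rack between -0.01 and 0.01 m and z of plate3_center in the frame of rack between 0.0575 and 0.0695 m and (x of plate3_center in the frame of rack between -0.104 and -0.08 m or x of plate3_center in the frame of rack between -0.058 and -0.034 m or x of plate3_center in the frame of rack between -0.012 and 0.012 m or x of plate3_center in the frame of rack between 0.034 and 0.058 m or x of plate3_center in the frame of rack between 0.08 and 0.104 m) and angle between plate4_center's own z axis and vertical between 1.321 and 1.821 rad and y of plate4_center in the frame of rack between -0.01 and 0.01 m and z of plate4_center in the frame of rack between 0.0575 and 0.0695 m and (x of plate4_center in the frame of rack between -0.104 and -0.08 m or x of plate4_center in the frame of rack between -0.058 and -0.034 m or x of plate4_center in the frame of rack between -0.012 and 0.012 m or x of plate4_center in the frame of rack between 0.034 and 0.058 m or x of plate4_center in the frame of rack between 0.08 and 0.104 m) and horizontal distance between stopper_center and flask_rim below 0.006 m and z of stopper_center in the frame of flask_rim between 0.0005 and 0.0085 m and angle between stopper_center's own z axis and vertical below 0.15 rad and angle between flask_rim's own z axis and vertical below 0.12 rad and height (world z) of flask_rim below 0.122 m); the robot touches nothing.
It fails at once if another thing on the shelf (kendama, paperweight, toy phone, cat, cup, vase, wooden box) is moved by more than 30 mm (distance of any of kendama, paperweight, toy_phone, ceramic_cat, sake_cup, bamboo_vase, trinket_box from where it was at the start of the episode above 0.03 m).
Of plate1, plate2, plate3, plate4 only 3 to 4 are there at a start; the rules pass over those that are not, and their reading is None.
At some moment in a run one of flask may be knocked a few centimetres aside while the robot is not near it.
It also fails if it takes over 208 s, if anything falls off the work surface, if the arm or the gripper's body presses on something with over 40 N, if the wrist force passes 120 N, or if a joint passes its speed limit or range.

## Working session

There is one attempt and no reset: what is moved stays moved. The work goes in short steps, Python scripts to look and compute and a shell command to move; the robot and the scene stay as the last step left them, time stands still between calls to the robot, and variables do not carry over. Pictures are saved under pics/ and viewed, about 12 in all and at most 16, crops included, and the job is handed in when it is done.

```bash
mkdir -p pics
cat > h.py <<'E'
import numpy as np, cv2
from station import telemetry, grab_frame, arm, regions_of, pinpoint
def save(n,f): cv2.imwrite('pics/'+n+'.png', f["pixels"][:,:,::-1])
def P(f): return np.array([[f["fx"],0,f["cx"]],[0,f["fy"],f["cy"]],[0,0,1]])@np.c_[np.array(f["R"]),np.array(f["t"])]
def proj(f,X):
    p=P(f)@np.append(X,1); return p[:2]/p[2]
def tri(*fp):
    A=[]
    for f,(u,v) in fp:
        M=P(f); A+= [u*M[2]-M[0], v*M[2]-M[1]]
    A=np.array(A); X=np.linalg.lstsq(A[:,:3],-A[:,3],rcond=None)[0]
    return X,[np.round(proj(f,X)-np.array(p),1) for f,p in fp]
def onz(f,p,z):
    R=np.array(f["R"]);c=-R.T@np.array(f["t"]); d=R.T@np.array([(p[0]-f["cx"])/f["fx"],(p[1]-f["cy"])/f["fy"],1])
    return c+d*(z-c[2])/d[2]
E
cat > l.py <<'E'
from h import *
np.set_printoptions(precision=3,suppress=True)
F={}
for c in ("side","top"):
    F[c]=grab_frame(c); save(c+'0',F[c]); R=np.array(F[c]["R"]); print(c,-R.T@np.array(F[c]["t"]),R[2],F[c]["fx"])
a=cv2.imread('pics/side0.png');b=cv2.imread('pics/top0.png')
for n in ["plate1_center","stand_near","stand_far","rack","rack_seat","flask_rim","stopper_center","kendama","paperweight","toy_phone","ceramic_cat","sake_cup","bamboo_vase","trinket_box"]:
    for c in F:
        for r in pinpoint(c,n)[:6]:
            print(n,c,np.round(r["location"]),round(r["p"],2), onz(F[c],r["location"],{"plate1_center":.06,"rack_seat":.0635,"flask_rim":.115,"stopper_center":.0285}.get(n,0)))
print({k:np.round(v,3) if k!="t" else v for k,v in telemetry.get_state().items()})
E
python3 l.py
```

```text
side [-0.122 -0.601  0.779] [ 0.606  0.538 -0.586] 371.1167778485356
top [0.338 0.016 1.597] [ 0.135 -0.017 -0.991] 489.09478708339213
stand_near side [190. 198.] 0.85 [0.496 0.242 0.   ]
stand_near top [181. 207.] 0.68 [0.484 0.24  0.   ]
stand_far side [220. 184.] 0.61 [0.628 0.228 0.   ]
stand_far top [187. 163.] 0.91 [0.632 0.222 0.   ]
rack side [264. 226.] 0.67 [ 0.565 -0.039  0.   ]
rack top [270. 184.] 0.71 [ 0.563 -0.053  0.   ]
rack top [388. 172.] 0.3 [ 0.603 -0.444  0.   ]
rack_seat side [267. 208.] 0.59 [ 0.578 -0.039  0.064]
rack_seat top [267. 178.] 0.7 [ 0.572 -0.04   0.063]
rack_seat top [198. 160.] 0.6 [0.628 0.179 0.063]
flask_rim top [344. 223.] 0.67 [ 0.427 -0.272  0.115]
stopper_center side [332. 250.] 0.64 [ 0.598 -0.268  0.028]
stopper_center top [335. 172.] 0.64 [ 0.6   -0.263  0.028]
kendama side [270. 185.] 0.77 [0.75  0.094 0.   ]
kendama top [226. 121.] 0.65 [0.774 0.096 0.   ]
kendama top [390. 173.] 0.5 [ 0.6   -0.453  0.   ]
paperweight top [242. 238.] 0.73 [0.384 0.038 0.   ]
toy_phone side [394. 287.] 0.85 [ 0.62 -0.45  0.  ]
toy_phone side [202. 245
[... 331 characters left out ...]
 [ 0.471 -0.477  0.   ]
sake_cup top [130. 151.] 0.54 [0.669 0.411 0.   ]
bamboo_vase side [196. 162.] 0.74 [0.668 0.408 0.   ]
bamboo_vase top [131. 149.] 0.81 [0.676 0.408 0.   ]
trinket_box side [160. 168.] 0.75 [0.539 0.472 0.   ]
trinket_box top [108. 187.] 0.84 [0.551 0.479 0.   ]
{'t': 1.5, 'q': array([ 1.606,  0.359,  0.012,  0.   , -1.224, -0.288]), 'qd': array([-0.   ,  0.002, -0.001,  0.   ,  0.   , -0.   ]), 'joint_efforts': array([ -0.003, -58.239,  29.329,   7.003,   0.012,  -0.   ]), 'eef_pos': array([0.169, 0.653, 0.227]), 'ee_rot': array([-3.142, -0.   , -1.824]), 'force': array([ 0.171, -0.409, -0.099]), 'moment': array([-0.018,  0.043, -0.036]), 'width': np.float64(0.088)}
```

View pics/side0.png

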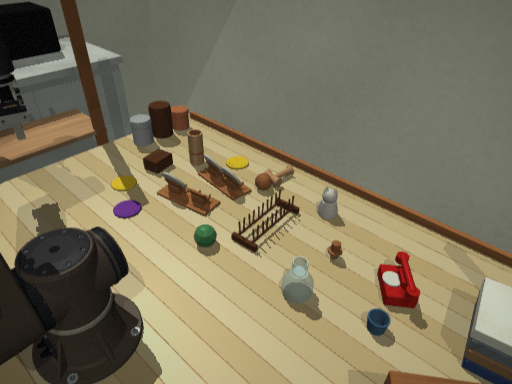

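View pics/top0.png

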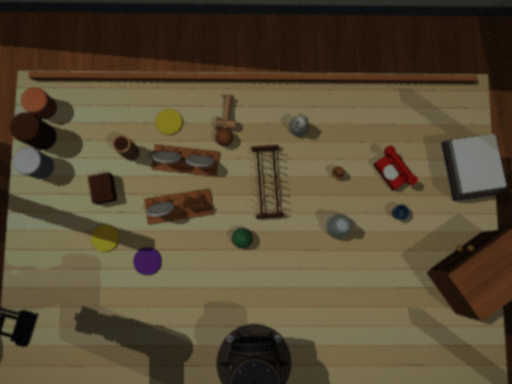

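The side and top views show three plates: one at the near stand's +y place (top 161,209) and two on the far stand (167,158 and 200,161). The yellow and purple discs are decoys. The flask is at (344,223), the stopper at (335,172) and the rack at (268,181). Next I'll move to a wrist view.

```bash
python3 -m inch '1 4 -6 6 0 0 -9; 1 8 -12 12 0 0 -19; 1 12 -18 17 0 0 -28; 1 16 -24 17 0 0 -38; 1 20 -30 17 0 0 -47; 1 24 -38 17 0 0 -56; 1 28 -43 17 0 0 -65; 1 28 -43 17 0 0 -75.5; 1 28 -43 17 0 0 -75.5; 1 28 -43 17 0 0 -75.5; 1 28 -43 17 0 0 -75.5'
cat > w.py <<'E'
from h import *
import sys
np.set_printoptions(precision=3,suppress=True)
f=grab_frame("wrist"); save(sys.argv[1],f)
import pickle; pickle.dump(f,open(sys.argv[1]+'.pkl','wb'))
R=np.array(f["R"]); print(-R.T@np.array(f["t"]),R[2],f["fx"],telemetry.get_state()["ee_rot"],telemetry.get_state()["q"])
for n in sys.argv[2:]:
    for r in pinpoint("wrist",n)[:5]: print(n,np.round(r["location"],1),round(r["p"],2), onz(f,r["location"],{"plate1_center":.06,"rack_seat":.0635,"flask_rim":.115,"stopper_center":.0285}.get(n,0)))
E
python3 w.py w1 plate1_center stand_near stand_far rack rack_seat
```

```text
t: 2.88
eef_pos: [0.4489, 0.2233, 0.3965]
ee_rot: [3.141, -0.0, 3.141]
force: [-0.8, 0.8, -0.2]
width: 0.0876
[0.45  0.152 0.555] [ 0.001  0.268 -0.964] 268.12557122908953 [ 3.141 -0.    -3.141] [ 0.855  0.001 -0.055 -0.    -1.515 -0.855]
stand_near [242.1 161. ] 0.97 [0.482 0.242 0.   ]
stand_far [166.3 156.1] 0.82 [0.639 0.232 0.   ]
rack [189.3   4.7] 0.81 [ 0.572 -0.042  0.   ]
```

View pics/w1.png

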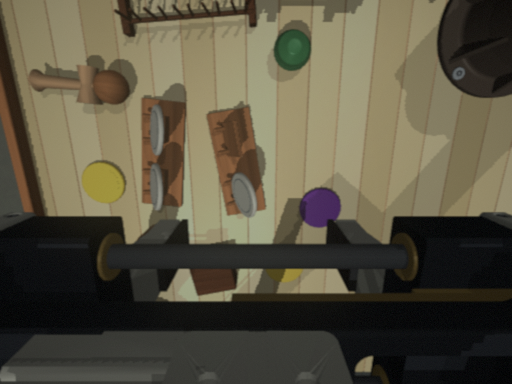

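The wrist view shows the near stand at (236,160) turned slightly, with one plate at (243,195). The far stand's plates are at (156,130) and (156,187), and the rack is at the top. I'll measure from a second wrist position that also shows the rack.

```bash
python3 -m inch '1 3 -4 2 0 0 0; 1 6 -8 2 0 0 0; 1 8 -14 2 0 0 0; 1 8 -20 2 0 0 0; 1 8 -22 2 0 0 0; 1 8 -22 2 0 0 0; 1 8 -22 2 0 0 0; 1 8 -22 2 0 0 0'
python3 w.py w2 stand_near stand_far rack rack_seat flask_rim stopper_center
python3 - <<'E'
from h import *
for n in ["plate1_center","stand_near","stand_far","rack","stopper_center","flask_rim"]:
  for r in regions_of("wrist",n)[:5]:
    c=cv2.findContours(r["pixels"].astype(np.uint8),0,2)[0]; c=max(c,key=len)
    print(n,round(r["p"],2),np.round(r["bbox"]),cv2.minAreaRect(c))
E
```

```text
t: 4.18
eef_pos: [0.5284, 0.0057, 0.4164]
ee_rot: [3.142, -0.0, -3.138]
force: [-1.4, -0.8, -0.2]
width: 0.0879
[ 0.53  -0.066  0.575] [-0.001  0.267 -0.964] 268.12557122908953 [-3.142 -0.    -3.138] [ 0.382  0.048  0.037 -0.    -1.56  -0.378]
stand_near [274.1 250.5] 0.72 [0.489 0.241 0.   ]
stand_far [210.7 246.7] 0.75 [0.639 0.232 0.   ]
rack [238.6 129.6] 0.76 [ 0.569 -0.038  0.   ]
rack_seat [230.3 132.8] 0.71 [ 0.58  -0.035  0.064]
plate1_center 0.29 [187. 203. 230. 286.] ((209.97946166992188, 222.0548095703125), (38.08500289916992, 41.19397735595703), 2.12109637260437)
stand_near 0.8 [247. 209. 298. 293.] ((268.43145751953125, 227.54061889648438), (33.62860870361328, 39.68460464477539), 85.91438293457031)
stand_near 0.42 [267. 267. 296. 296.] ((281.0, 280.5), (23.0, 24.0), 90.0)
stand_far 0.58 [187. 204. 231. 289.] ((210.28770446777344, 222.82154846191406), (38.718074798583984, 42.212684631347656), 3.1798300743103027)
rack 0.67 [174.  99. 298. 154.] ((236.16744995117188, 127.58403778076172), (46.41231155395508, 121.13774871826172), 86.39153289794922)
stopper_center 0.54 [204.   0. 227.  10.] ((217.0, 4.0), (8.0, 22.0), 90.0)
flask_rim 0.88 [294.   0. 338.  26.] ((315.5, 12.0), (24.0, 45.0), 90.0)
```

View pics/w2.png

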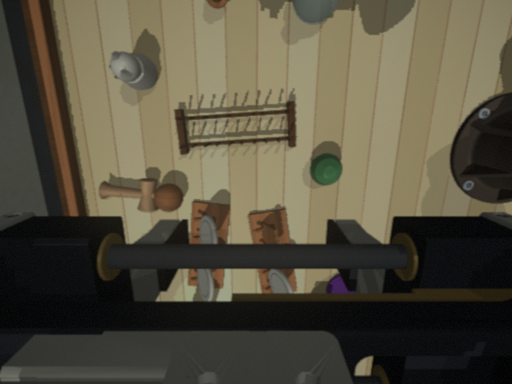

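Run:
```python
import cv2,numpy as np
a=cv2.imread('pics/w1.png')[90:225,130:275];b=cv2.imread('pics/w2.png')[90:160,165:305]
A=cv2.resize(a,(580,540),interpolation=cv2.INTER_CUBIC);B=cv2.resize(b,None,fx=4,fy=4,interpolation=cv2.INTER_CUBIC)
cv2.imwrite('pics/c1.png',A);cv2.imwrite('pics/c2.png',B)
```

```text
(no output)
```

View pics/c1.png

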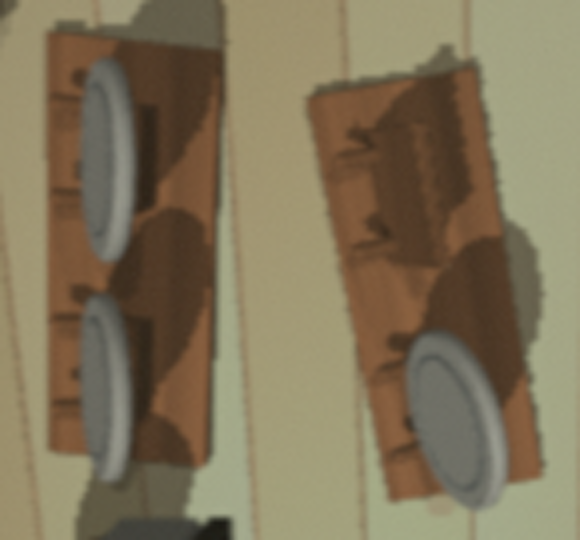

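View pics/c2.png

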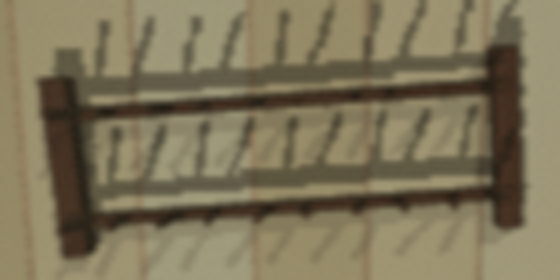

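```bash
cat > m.py <<'E'
from h import *
import pickle
from scipy.optimize import least_squares
np.set_printoptions(precision=4,suppress=True)
w1=pickle.load(open('w1.pkl','rb'));w2=pickle.load(open('w2.pkl','rb'))
o1=np.array([130,90]);o2=np.array([165,90])
def fit(f,pts,w,h):
    # image order TL,TR,BR,BL: TL=(+x,-y) TR=(-x,-y) BR=(-x,+y) BL=(+x,+y)
    L=np.array([[w,-h],[-w,-h],[-w,h],[w,h]])/2
    def res(p,full=False):
        c,s=np.cos(p[3]),np.sin(p[3])
        X=[np.array([p[0]+c*a-s*b,p[1]+s*a+c*b,p[2]]) for a,b in L]
        return np.concatenate([proj(f,x)-q for x,q in zip(X,pts)])
    r=least_squares(res,[.55,.1,.01,0]); return r.x,np.round(r.fun,1)
near=np.array([[308,97],[477,66],[543,475],[388,500]])/4+o1
far=np.array([[48,32],[223,48],[207,468],[48,452]])/4+o1
rack=np.array([[40,78],[518,44],[523,225],[65,257]])/4+o2
for n,f,p,w,h in (("near",w1,near,.085,.215),("far",w1,far,.085,.215),("rack",w2,rack,.238,.09)):
    x,r=fit(f,p,w,h); print(n,x[:3],"yaw",np.degrees(x[3]),r)
    if w<.1:
        for s in(-.053,.053):
            print("  place",x[0]-np.sin(x[3])*s,x[1]+np.cos(x[3])*s)
for q in ([108,160],[106,388],[457,420]): print("plate",onz(w1,np.array(q)/4+o1,.06))
E
python3 m.py
```

```text
near [0.4909 0.2473 0.0039] yaw 9.01132055308792 [-0.2 -0.3 -0.   0.3 -0.1  0.2  0.3 -0.2]
  place 0.49921655993915626 0.1949093928376613
  place 0.482613821240892 0.2996010785997941
far [0.6428 0.2286 0.0088] yaw -6.43460877265255 [-0.3 -0.5  0.1  0.6  0.1  0.   0.1 -0.1]
  place 0.6368222701488894 0.17596167552197692
  place 0.6487016037016226 0.2812939186118443
rack [ 0.5721 -0.0417  0.0166] yaw 4.052632241765825 [-0.  -0.2 -0.1 -0.2 -0.   0.3  0.2  0.1]
plate [0.6309 0.1758 0.06  ]
plate [0.6427 0.2821 0.06  ]
plate [0.4754 0.2984 0.06  ]
```

```bash
cat > g.py <<'E'
from h import *
import sys
from scipy.spatial.transform import Rotation as Ro
# g.py cx cy cz yaw tilt up : TCP = c + up*u
def go(c,yaw,tilt,up):
    s=telemetry.get_state(); R0=Ro.from_euler('xyz',s["ee_rot"])
    T=Ro.from_euler('z',yaw,degrees=True)*Ro.from_euler('y',-tilt,degrees=True)
    u=T.apply([0,0,1]); tgt=np.array(c)+up*u
    d=(tgt-s["eef_pos"])*100; rv=(T*Ro.from_euler('xyz',[np.pi,0,np.pi])*R0.inv()).as_rotvec(degrees=True)
    print("tgt",np.round(tgt,4),"shift cm",np.round(d,2),"rot",np.round(rv,1),"u",np.round(u,3),"w",round(s["width"],4),"F",np.round(s["force"],1),"t",s["t"])
a=[float(x) for x in sys.argv[1:]]
for i in range(5,len(a)): go(a[:3],a[3],a[4],a[i])
E
python3 g.py .4754 .2984 .06 9 30 .11 .018
```

```text
tgt [0.4211 0.2898 0.1553] shift cm [-10.73  28.54 -26.12] rot [  2.4 -29.9   8.7] u [-0.494 -0.078  0.866] w 0.0874 F [-0.   0.7  0.3] t 4.825
tgt [0.4665 0.297  0.0756] shift cm [ -6.19  29.26 -34.09] rot [  2.4 -29.9   8.7] u [-0.494 -0.078  0.866] w 0.0874 F [-0.   0.7  0.3] t 4.825
```

```bash
python3 -m inch '0.35 -2 6 0 0.6 -7 2; 0.35 -4 12 0 1.2 -15 4; 0.35 -6 18 -4 1.8 -22 6; 0.35 -9 24 -9 2.4 -29.9 8.7; 0.35 -10.7 28.5 -14 2.4 -29.9 8.7; 0.35 -10.7 28.5 -20 2.4 -29.9 8.7; 0.35 -10.7 28.5 -26.1 2.4 -29.9 8.7; 0.35 -10.7 28.5 -26.1 2.4 -29.9 8.7; 0.35 -10.7 28.5 -26.1 2.4 -29.9 8.7; 0.35 -10.7 28.5 -26.1 2.4 -29.9 8.7' 15
python3 g.py .4754 .2984 .06 9 30 .11 .018; python3 w.py w3 plate1_center stand_near
```

```text
t: 6.08
eef_pos: [0.4295, 0.2998, 0.1759]
ee_rot: [-3.129, 0.493, -2.985]
force: [-0.9, 0.2, 0.4]
width: 0.0306
tgt [0.4211 0.2898 0.1553] shift cm [-0.84 -1.   -2.07] rot [ 0.9 -1.7  0.4] u [-0.494 -0.078  0.866] w 0.0306 F [-0.9  0.2  0.4] t 6.075
tgt [0.4665 0.297  0.0756] shift cm [  3.7   -0.28 -10.04] rot [ 0.9 -1.7  0.4] u [-0.494 -0.078  0.866] w 0.0306 F [-0.9  0.2  0.4] t 6.075
[0.368 0.22  0.317] [ 0.413  0.323 -0.852] 268.12557122908953 [-3.13   0.493 -2.985] [ 1.146 -0.062 -1.016  0.922 -0.529 -1.784]
stand_near [291.6 124.6] 0.71 [0.488 0.244 0.   ]
```

View pics/w3.png

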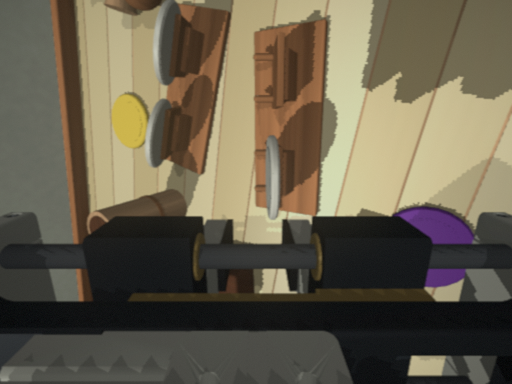

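The plate is at (272,178) and the fingers are centred at about (258,250). Joint 3 is at its limit here, so I'll approach lower down, where the wrist sits farther out.

```bash
python3 -m inch '0.5 0.6 -0.3 -2.5 0.9 -1.7 0.4; 0.5 1.1 -0.7 -5.5 0.9 -1.7 0.4; 0.5 1.1 -0.7 -5.5 0.9 -1.7 0.4; 0.5 1.1 -0.7 -5.5 0.9 -1.7 0.4; 0.5 1.1 -0.7 -5.5 0.9 -1.7 0.4'
python3 g.py .4754 .2984 .06 9 30 .07 .018; python3 w.py w4
python3 - <<'E'
from station import telemetry; print(telemetry.get_state()["q"])
E
```

```text
t: 6.85
eef_pos: [0.4537, 0.3106, 0.1514]
ee_rot: [-3.125, 0.481, -2.985]
force: [-0.7, -0.6, -1.1]
width: 0.0439
tgt [0.4408 0.2929 0.1206] shift cm [-1.28 -1.77 -3.08] rot [ 1.2 -2.3  0.5] u [-0.494 -0.078  0.866] w 0.0439 F [-0.7 -0.6 -1.1] t 6.85
tgt [0.4665 0.297  0.0756] shift cm [ 1.29 -1.37 -7.58] rot [ 1.2 -2.3  0.5] u [-0.494 -0.078  0.866] w 0.0439 F [-0.7 -0.6 -1.1] t 6.85
[0.393 0.231 0.293] [ 0.404  0.318 -0.858] 268.12557122908953 [-3.125  0.481 -2.985] [ 1.041  0.019 -1.016  1.05  -0.438 -1.836]
[ 1.04099168  0.01927484 -1.01609755  1.050315   -0.43787958 -1.8356717 ]
```

```bash
cat > kin.py <<'E'
import numpy as np, itertools
from scipy.spatial.transform import Rotation as Ro
from scipy.optimize import least_squares
D=[([1.606,.359,.012,0,-1.224,-.288],[.169,.6535,.227],[-3.142,0,-1.824]),
([.855,.001,-.055,0,-1.515,-.855],[.4489,.2233,.3965],[3.141,0,3.141]),
([.382,.048,.037,0,-1.56,-.378],[.5284,.0057,.4164],[-3.142,0,-3.138]),
([1.146,-.062,-1.016,.922,-.529,-1.784],[.4295,.2998,.1759],[-3.13,.493,-2.985]),
([1.041,.0193,-1.0161,1.0503,-.4379,-1.8357],[.4537,.3106,.1514],[-3.125,.481,-2.985])]
r=lambda a,t:Ro.from_euler(a,t)
def fk(q,p,s=(1,1)):
    # p: a0,h,L2,L3x,L3z,lat(after q4),tool, lat0
    A=r('z',q[0]);x=A.apply([p[0],p[7],p[1]])
    A=A*r('y',q[1]);x=x+A.apply([0,0,p[2]])
    A=A*r('y',-q[2]);x=x+A.apply([p[3],0,p[4]])
    A=A*r('x',s[0]*q[3]);x=x+A.apply([0,p[5],0])
    A=A*r('y',-q[4]);A=A*r('x',s[1]*q[5]);x=x+A.apply([p[6],0,0])
    return x,A
if __name__=="__main__":
  for s in itertools.product((1,-1),(1,-1)):
    A=[(fk(q,np.zeros(8),s)[1].inv()*r('xyz',e)) for q,_,e in D]
    e=max((A[0].inv()*a).magnitude() for a in A)
    f=least_squares(lambda p:np.concatenate([fk(q,p,s)[0]-x for q,x,_ in D]+[1e-4*(p-.2)]),[0,.3,.4,.4,0,-.15,.3,0])
    print(s,e,np.round(A[0].as_matrix(),2).tolist(),np.round(f.x,3),np.abs(f.fun).max())
E
python3 kin.py
```

```text
(1, 1) 1.5013901577728597 [[0.0, -0.0, 1.0], [0.55, 0.84, 0.0], [-0.84, 0.55, 0.0]] [ 0.053 -0.092  0.563  0.41   0.04   0.214  0.096 -0.406] 0.026653758858045384
(1, -1) 2.1006204107627697 [[0.0, -0.0, 1.0], [0.0, 1.0, 0.0], [-1.0, 0.0, 0.0]] [ 0.053 -0.092  0.563  0.41   0.04   0.214  0.096 -0.406] 0.026653758998749444
(-1, 1) 3.095243989274771 [[0.0, -0.0, 1.0], [0.55, 0.84, 0.0], [-0.84, 0.55, 0.0]] [ 0.002  0.196  0.6    0.462  0.001 -0.19   0.375 -0.002] 0.0003814115249919925
(-1, -1) 0.0011537265408745067 [[0.0, -0.0, 1.0], [0.0, 1.0, 0.0], [-1.0, 0.0, 0.0]] [ 0.002  0.196  0.6    0.462  0.001 -0.19   0.375 -0.002] 0.00038141155574944463
```

```bash
cat > ik.py <<'E'
from kin import *
P=[0,.196,.6,.462,0,-.19,.375,0]; M=Ro.from_matrix([[0,0,1],[0,1,0],[-1,0,0]])
lo=np.array([-3.07,-1.43,-1.02,-3.03,-3.05,-3.03])+.01;hi=np.array([3.07,2.12,1.25,1.67,0,3.03])-.01
rng=np.random.default_rng(0)
def target(c,yaw,tilt,up,phi=0,flip=False):
    T=r('z',np.radians(yaw))*r('y',-np.radians(tilt))*r('x',-np.radians(phi))   # phi>0: tool body leans to +y
    return np.array(c)+up*T.apply([0,0,1]), T*r('xyz',[np.pi,0,np.pi])*r('z',np.pi if flip else 0)
def ik(x,R,q0=None,n=25):
    sols=[]
    def f(q):
        a,A=fk(q,P,(-1,-1)); return np.r_[(a-x)*5,(R.inv()*(A*M)).as_rotvec()]
    for q in ([q0] if q0 is not None else [])+[rng.uniform(lo,hi) for _ in range(n)]:
        s=least_squares(f,np.clip(q,lo+1e-6,hi-1e-6),bounds=(lo,hi),max_nfev=80)
        if np.abs(s.fun).max()<1e-3 and not any(np.abs(s.x-t).max()<.02 for t in sols): sols.append(s.x)
    return sols
E
python3 - <<'E'
import numpy as np
from ik import *
np.set_printoptions(precision=2,suppress=True)
for nm,c,yaw in (("near",[.4754,.2984,.06],9),("farR",[.6309,.1758,.06],-6.4),("farL",[.6427,.2821,.06],-6.4)):
  for phi in (0,30,45,-30,-45) if nm=="near" else (0,):
    for fl in (0,1):
      for up in (.018,.1):
        print(nm,phi,fl,up,*ik(*target(c,yaw,30,up,phi,fl),n=12))
for x in (-.092,0,.092):
  c=[.572+x,-.042+.07*x,.0635]
  for fl in (0,1): print("rack",x,fl,*ik(*target(c,4,0,.02,0,fl),n=12))
E
```

```text
near 0 0 0.018
near 0 0 0.1
near 0 1 0.018
near 0 1 0.1
near 30 0 0.018 [ 1.25  0.41 -0.84  0.92 -0.88 -2.04]
near 30 0 0.1 [ 1.39  0.34 -0.73  0.72 -1.05 -1.93]
near 30 1 0.018 [ 1.25  0.41 -0.84  0.92 -0.88  1.1 ]
near 30 1 0.1 [ 1.39  0.34 -0.73  0.72 -1.05  1.22]
near 45 0 0.018 [ 1.31  0.59 -0.64  0.73 -1.15 -1.97]
near 45 0 0.1 [ 1.41  0.56 -0.51  0.62 -1.3  -1.9 ]
near 45 1 0.018 [ 1.31  0.59 -0.64  0.73 -1.15  1.17]
near 45 1 0.1 [ 1.41  0.56 -0.51  0.62 -1.3   1.25]
near -30 0 0.018 [ 0.49  0.17 -0.56 -1.08 -0.39  0.74]
near -30 0 0.1 [ 0.52 -0.03 -0.63 -0.83 -0.43  0.45]
near -30 1 0.018 [ 0.49  0.17 -0.56 -1.08 -0.39 -2.4 ]
near -30 1 0.1 [ 0.52 -0.03 -0.63 -0.83 -0.43 -2.69]
near -45 0 0.018 [ 0.13  0.33 -0.48 -1.33 -0.83  1.25]
near -45 0 0.1 [ 0.03  0.2  -0.5  -1.19 -0.93  1.14]
near -45 1 0.018 [ 0.13  0.33 -0.48 -1.33 -0.83 -1.89]
near -45 1 0.1 [ 0.03  0.2  -0.5  -1.19 -0.93 -2.  ]
farR 0 0 0.018
farR 0 0 0.1 [ 0.55  0.1  -0.98  1.4  -0.32 -1.98]
farR 0 1 0.018
farR 0 1 0.1 [ 0.55  0.1  -0.98  1.4  -0.32  1.16]
farL 0 0 0.018
farL 0 0 0.1 [ 0.8   0.21 -0.84  1.17 -0.44 -1.97]
farL 0 1 0.018
farL 0 1 0.1 [ 0.8   0.21 -0.84  1.17 -0.44  1.17]
rack -0.092 0 [ 0.3   0.19 -0.59 -0.   -0.79 -0.23]
rack -0.092 1 [ 0.3   0.19 -0.59 -0.   -0.79  2.91]
rack 0 0 [ 0.26  0.33 -0.39 -0.   -0.85 -0.19]
rack 0 1 [ 0.26  0.33 -0.39  0.   -0.85  2.95]
rack 0.092 0 [ 0.24  0.46 -0.18 -0.   -0.93 -0.17]
rack 0.092 1 [ 0.24  0.46 -0.18 -0.   -0.93  2.98]
```

```bash
python3 - <<'E'
import numpy as np
from ik import *
np.set_printoptions(precision=2,suppress=True)
for nm,c,yaw in (("farR",[.6309,.1758,.06],-6.4),("farL",[.6427,.2821,.06],-6.4)):
  for phi in (20,30,-20,-30):
      for up in (.02,.09):
        print(nm,phi,up,*ik(*target(c,yaw,30,up,phi,0),n=12))
from station import telemetry
print(ik(*target([.4754,.2984,.06],9,30,.09,30),q0=telemetry.get_state()["q"],n=0))
E
cat > g.py <<'E'
from ik import *
import sys
from station import telemetry
# g.py cx cy cz yaw tilt phi up [up..]
a=[float(x) for x in sys.argv[1:]]
s=telemetry.get_state(); R0=Ro.from_euler('xyz',s["ee_rot"])
print("t",s["t"],"w",round(s["width"],4),"F",np.round(s["force"],1),"pos",np.round(s["eef_pos"],4),"q",np.round(s["q"],2))
for up in a[6:]:
    x,R=target(a[:3],a[3],a[4],up,a[5])
    print(up,"shift cm",np.round((x-s["eef_pos"])*100,2),"rot",np.round((R*R0.inv()).as_rotvec(degrees=True),1))
E
python3 g.py .4754 .2984 .06 9 30 30 .09 .02
```

```text
farR 20 0.02 [ 0.76  0.4  -0.8   1.15 -0.69 -2.  ]
farR 20 0.09 [ 0.9   0.32 -0.73  0.93 -0.81 -1.86]
farR 30 0.02 [ 0.86  0.5  -0.67  0.97 -0.89 -1.93]
farR 30 0.09 [ 0.96  0.45 -0.59  0.82 -1.01 -1.84]
farR -20 0.02
farR -20 0.09
farR -30 0.02 [ 0.24  0.29 -0.4  -0.98 -0.4   0.63]
farR -30 0.09 [ 0.23  0.15 -0.46 -0.85 -0.45  0.48]
farL 20 0.02 [ 0.92  0.5  -0.6   0.95 -0.79 -1.92]
farL 20 0.09 [ 1.02  0.43 -0.53  0.8  -0.92 -1.82]
farL 30 0.02 [ 0.97  0.6  -0.45  0.82 -1.01 -1.85]
farL 30 0.09 [ 1.05  0.56 -0.37  0.72 -1.13 -1.79]
farL -20 0.02
farL -20 0.09
farL -30 0.02 [ 0.51  0.32 -0.4  -0.83 -0.21  0.28]
farL -30 0.09 [ 0.54  0.18 -0.5  -0.64 -0.22  0.07]
[array([ 1.38,  0.35, -0.74,  0.74, -1.03, -1.94])]
t 6.9 w 0.0437 F [-0.1  0.6 -0.4] pos [0.4537 0.3107 0.1513] q [ 1.04  0.02 -1.02  1.05 -0.44 -1.84]
0.09 shift cm [-2.38  2.61 -2.38] rot [-24.8  -6.4 -14. ]
0.02 shift cm [ 1.16 -0.38 -7.63] rot [-24.8  -6.4 -14. ]
```

```bash
python3 -m inch '0.5 -1 1 0 -8 -2 -4.5; 0.5 -2 2 0 -16 -4 -9; 0.5 -2.4 2.6 -1 -24.8 -6.4 -14; 0.5 -2.4 2.6 -2.4 -24.8 -6.4 -14; 0.5 -2.4 2.6 -2.4 -24.8 -6.4 -14; 0.5 -2.4 2.6 -2.4 -24.8 -6.4 -14; 0.5 -2.4 2.6 -2.4 -24.8 -6.4 -14'
python3 g.py .4754 .2984 .06 9 30 30 .09 .02; python3 w.py w5 plate1_center stand_near
python3 - <<'E'
import pickle
from h import *
from ik import target
f=pickle.load(open('w5.pkl','rb')); a=cv2.imread('pics/w5.png')
def ring(a,c,yaw,tilt):
  for off in(-.004,.004):
    T=target(c,yaw,tilt,0)[1]  # jaw axis = tool x = normal
    n=T.apply([-1,0,0]);y=T.apply([0,1,0]);z=np.cross(n,y)
    p=np.array([proj(f,np.array(c)+off*n+.045*(np.cos(t)*y+np.sin(t)*z)) for t in np.linspace(0,6.3,60)])
    cv2.polylines(a,[np.int32(p*4)],False,(0,0,255) if off>0 else (255,0,0),1,shift=2)
ring(a,[.4754,.2984,.06],9,30); cv2.imwrite('pics/w5o.png',a)
E
```

```text
t: 7.78
eef_pos: [0.43, 0.3362, 0.1288]
ee_rot: [-2.621, 0.525, -2.987]
force: [-0.5, 0.5, -0.6]
width: 0.0437
t 7.775 w 0.0437 F [-0.5  0.5 -0.6] pos [0.43   0.3362 0.1288] q [ 1.38  0.35 -0.75  0.74 -1.03 -1.94]
0.09 shift cm [-0.01  0.06 -0.13] rot [-0.2  0.1  0. ]
0.02 shift cm [ 3.53 -2.93 -5.38] rot [-0.2  0.1  0. ]
[0.343 0.34  0.279] [ 0.518 -0.17  -0.838] 268.12557122908953 [-2.621  0.525 -2.987] [ 1.383  0.347 -0.746  0.74  -1.026 -1.944]
stand_near [282.3 157.3] 0.63 [0.486 0.241 0.   ]
```

View pics/w5o.png

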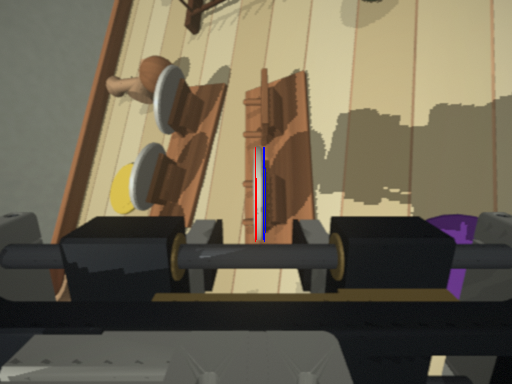

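The predicted disc outline lies on the plate at (260,195), midway between the fingers. I'll descend and grasp.

```bash
python3 -m inch '0.5 1.2 -1 -1.8 0 0 0; 0.5 2.4 -2 -3.6 0 0 0; 0.5 3.5 -2.9 -5.3 0 0 0; 0.5 3.5 -2.9 -5.3 0 0 0; 0.5 3.5 -2.9 -5.3 0 0 0; 0 3.5 -2.9 -5.3 0 0 0; 0 3.5 -2.9 -5.3 0 0 0; 0 3.5 -2.9 -5.3 0 0 0; 0 3.5 -2.9 -5.3 0 0 0; 0 3.5 -2.9 -5.3 0 0 0' 15
python3 g.py .4754 .2984 .06 9 30 30 .02 .12
```

```text
t: 9.18
eef_pos: [0.4649, 0.3076, 0.0754]
ee_rot: [-2.62, 0.525, -2.986]
force: [0.4, 0.5, 0.5]
width: 0.0077
t 9.175 w 0.0077 F [0.4 0.5 0.5] pos [0.4649 0.3076 0.0754] q [ 1.26  0.41 -0.84  0.91 -0.89 -2.04]
0.02 shift cm [ 0.03 -0.07 -0.04] rot [-0.1  0.1  0. ]
0.12 shift cm [-5.02  4.19  7.46] rot [-0.1  0.1  0. ]
```

```bash
python3 -m inch '0 -1 0.8 2 0 0 0; 0 -2 1.6 4 0 0 0; 0 -3 2.4 7 0 0 0; 0 -3 2.4 11 0 0 0; 0 -3 2.4 11 0 0 0; 0 -3 2.4 11 0 0 0'
python3 g.py .572 -.042 .17 4 0 0 .02
```

```text
t: 9.93
eef_pos: [0.4348, 0.3312, 0.185]
ee_rot: [-2.62, 0.525, -2.986]
force: [0.8, -0.3, -0.1]
width: 0.0076
t 9.925 w 0.0076 F [ 0.8 -0.3 -0.1] pos [0.4348 0.3312 0.185 ] q [ 1.38  0.27 -0.69  0.69 -1.13 -1.84]
0.02 shift cm [ 13.72 -37.32   0.5 ] rot [25.7 32.5  3.2]
```

```bash
python3 -m inch '0 1 -4 2 5 6.5 0.6; 0 2 -8 3 10 13 1.2; 0 4 -13 3 15 19.5 1.8; 0 6 -18 3 20.5 26 2.4; 0 9 -24 3 25.7 32.5 3.2; 0 12 -30 3 25.7 32.5 3.2; 0 13.7 -35 2 25.7 32.5 3.2; 0 13.7 -37.3 0.5 25.7 32.5 3.2; 0 13.7 -37.3 0.5 25.7 32.5 3.2; 0 13.7 -37.3 0.5 25.7 32.5 3.2; 0 13.7 -37.3 0.5 25.7 32.5 3.2; 0 13.7 -37.3 0.5 25.7 32.5 3.2'
python3 g.py .572 -.042 .17 4 0 0 .02 -.02; python3 w.py w6 rack_seat rack flask_rim
python3 - <<'E'
from h import *
f=grab_frame("side"); save("s6",f); a=f["pixels"][140:275,190:350,::-1]
cv2.imwrite('pics/s6c.png',cv2.resize(a,None,fx=3,fy=3,interpolation=cv2.INTER_CUBIC))
b=cv2.imread('pics/w6.png'); 
cv2.imwrite('pics/w6c.png',np.vstack([cv2.resize(b,(480,360)),cv2.resize(a,(480,405),interpolation=cv2.INTER_CUBIC)])[:600] if 0 else np.hstack([b[:,80:432],cv2.resize(a,(446,384),interpolation=cv2.INTER_CUBIC)]))
E
```

```text
t: 11.42
eef_pos: [0.5718, -0.0407, 0.1904]
ee_rot: [3.141, 0.0, -3.069]
force: [0.8, -0.7, -0.6]
width: 0.0078
t 11.425 w 0.0078 F [ 0.8 -0.7 -0.6] pos [ 0.5718 -0.0407  0.1904] q [ 0.27  0.22 -0.27 -0.   -1.08 -0.2 ]
0.02 shift cm [ 0.02 -0.13 -0.04] rot [-0.1 -0.  -0.1]
-0.02 shift cm [ 0.02 -0.13 -4.04] rot [-0.1 -0.  -0.1]
[ 0.578 -0.112  0.349] [-0.019  0.268 -0.963] 268.12557122908953 [ 3.141  0.    -3.07 ] [ 0.269  0.219 -0.269 -0.001 -1.083 -0.197]
rack_seat [256.5 183.8] 0.59 [ 0.574 -0.04   0.064]
rack [256.9 171. ] 0.64 [ 0.574 -0.042  0.   ]
flask_rim [256.4 183.8] 0.65 [ 0.575 -0.053  0.115]
```

View pics/w6c.png

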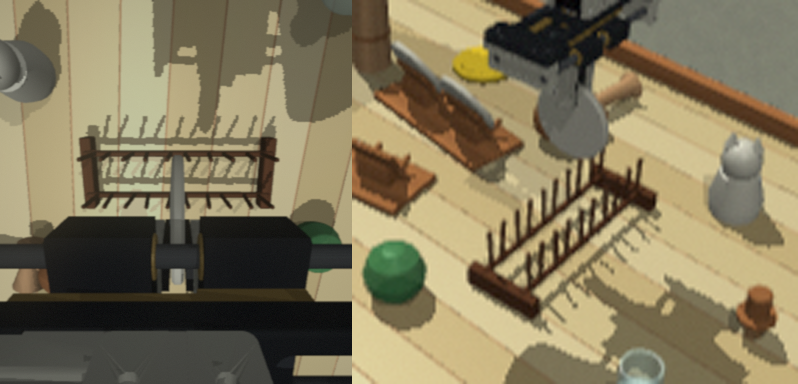

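Left half: the wrist view shows the plate upright over the rack's middle at column 256. Right half: the side view shows it held cleanly. I'll refit the rack with this closer frame.

Run:
```python
from h import *
import pickle
f=pickle.load(open('w6.pkl','rb'));a=cv2.imread('pics/w6.png').astype(int)
m=(a.sum(2)<190)&(a[:,:,2]>a[:,:,0]+12)
for row in range(136,214,6):
    print(row,"L",[c for c in range(150,200) if m[row,c]],"R",[c for c in range(325,365) if m[row,c]])
for s in(-1,1):
  for e in (.119,.105):
    for y in(-.045,.045):
      c,q=np.cos(np.radians(4.05)),np.sin(np.radians(4.05));x=s*e
      print(s,e,y,[np.round(proj(f,[.572+c*x-q*y,-.042+q*x+c*y,z]),1) for z in(0,.0166,.03)])
```

```text
136 L [] R []
142 L [168, 169, 170, 171, 172, 173, 174] R [339, 340, 341, 342, 343, 344, 345, 346, 347, 348, 349, 350, 351, 352, 353, 354]
148 L [169, 170, 171, 172, 173, 174, 175] R [340, 341, 342, 343, 344, 345, 346, 347, 348, 349, 350, 351, 352, 353, 354]
154 L [162, 163, 164, 165, 166, 167, 168, 169, 170, 171, 172, 173, 174, 175, 176, 182, 183, 184, 185, 186, 187, 188, 189, 190, 191] R [325, 326, 327, 328, 329, 330, 331, 332, 333, 334, 335, 336, 337, 338, 339, 340, 341, 342, 343, 344, 345, 346, 347, 348, 349, 350, 351, 352, 353]
160 L [159, 160, 161, 162, 163, 164, 165, 166, 167, 168, 169, 170, 171, 172, 173, 174, 175, 176, 180] R [332, 333, 334, 335, 340, 341, 342, 343, 344, 345, 346, 347, 348, 349, 350, 351, 352, 353, 354, 355, 356, 357]
166 L [163, 164, 165, 170, 171, 172, 173, 174, 175, 176] R [339, 340, 341, 342, 343, 344, 345, 346, 347, 348, 349, 350, 351, 352]
172 L [169, 171, 172, 173, 174, 175, 176, 177] R [339, 340, 341, 342, 343, 344, 345, 346, 347, 348, 349, 350, 351, 352]
178 L [172, 173, 174, 175, 176, 177] R [338, 339, 340, 341, 342, 343, 344, 345, 346, 347, 348, 3
[... 702 characters left out ...]
, 349]
208 L [] R []
-1 0.119 -0.045 [array([351.4, 136.3]), array([356. , 137.3]), array([360.1, 138.2])]
-1 0.119 0.045 [array([345.2, 203.3]), array([349.2, 207.2]), array([352.7, 210.7])]
-1 0.105 -0.045 [array([340.5, 136.3]), array([344.5, 137.3]), array([348.1, 138.2])]
-1 0.105 0.045 [array([335. , 203.2]), array([338.5, 207.2]), array([341.6, 210.7])]
1 0.119 -0.045 [array([165.3, 136.3]), array([160.8, 137.3]), array([156.8, 138.2])]
1 0.119 0.045 [array([171.3, 203.2]), array([167.4, 207.2]), array([164. , 210.6])]
1 0.105 -0.045 [array([176.2, 136.3]), array([172.3, 137.3]), array([168.8, 138.2])]
1 0.105 0.045 [array([181.5, 203.2]), array([178.1, 207.2]), array([175.1, 210.6])]
```

```bash
python3 -m inch '0 0 -0.1 -3 0 0 0; 0 0 -0.1 -5.5 0 0 0; 0 0 -0.1 -7.5 0 0 0; 0 0 -0.1 -8.5 0 0 0; 0 0 -0.1 -9.5 0 0 0; 0 0 -0.1 -10.2 0 0 0; 0 0 -0.1 -10.2 0 0 0'
python3 -m inch '0 0 0 -0.2 0 0 0; 0 0 0 -0.4 0 0 0; 0 0 0 -0.6 0 0 0; 0 0 0 -0.6 0 0 0'
```

```text
t: 12.55
eef_pos: [0.5717, -0.0423, 0.088]
ee_rot: [3.141, -0.001, -3.07]
force: [-0.1, -0.1, -0.0]
width: 0.0077
t: 13.05
eef_pos: [0.5734, -0.042, 0.0844]
ee_rot: [3.141, 0.003, -3.069]
force: [-3.2, 2.3, 14.7]
width: 0.0082
```

```bash
python3 -m inch '0.22 -0.1 0 0.1 0 0 0; 0.22 -0.1 0 0.1 0 0 0; 0.22 -0.1 0 0.1 0 0 0; 0.22 -0.1 0 3 0 0 0; 0.22 -0.1 0 6 0 0 0; 0.22 -0.1 0 12 0 0 0; 0.22 -0.1 0 16 0 0 0; 0.22 -0.1 0 16 0 0 0; 0.22 -0.1 0 16 0 0 0'
python3 w.py w7
python3 - <<'E'
from h import *
f=grab_frame("side"); save("s7",f); a=f["pixels"][160:265,215:325,::-1]
b=cv2.imread('pics/w7.png')
cv2.imwrite('pics/w7c.png',np.hstack([b[:,80:432],cv2.resize(a,(402,384),interpolation=cv2.INTER_CUBIC)]))
E
python3 g.py .6427 .2821 .06 -6.4 30 20 .10 .02
```

```text
t: 14.18
eef_pos: [0.5719, -0.0419, 0.2438]
ee_rot: [3.14, 0.002, -3.07]
force: [0.2, -0.4, -0.6]
width: 0.0196
[ 0.578 -0.113  0.402] [-0.016  0.268 -0.963] 268.12557122908953 [ 3.141  0.001 -3.07 ] [ 0.267  0.181 -0.193 -0.001 -1.196 -0.195]
t 14.275 w 0.0191 F [-0.4 -0.2 -0.7] pos [ 0.5716 -0.042   0.243 ] q [ 0.27  0.18 -0.19 -0.   -1.2  -0.2 ]
0.1 shift cm [  2.82  36.34 -10.16] rot [-20.2 -29.3 -15.4]
0.02 shift cm [  6.25  33.2  -16.67] rot [-20.2 -29.3 -15.4]
```

View pics/w7c.png

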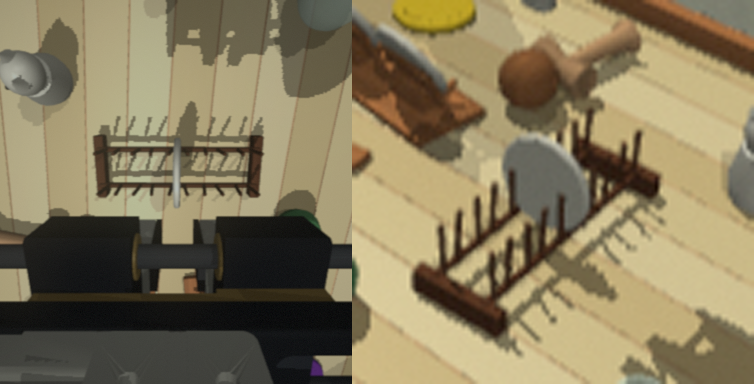

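The plate stands between the tines in the middle slot in both views. Next is the left plate on the far stand.

```bash
python3 -m inch '0.5 0 4 1 -3 -4 -2; 0.5 -1 9 1 -6 -9 -4; 0.5 -1 14 1 -9 -14 -7; 0.5 -1 20 1 -12 -19 -9; 0.5 0 26 0 -16 -24 -12; 0.5 1 32 -1 -20.2 -29.3 -15.4; 0.5 1.5 36.3 -4 -20.2 -29.3 -15.4; 0.5 2.8 36.3 -8 -20.2 -29.3 -15.4; 0.5 2.8 36.3 -10.2 -20.2 -29.3 -15.4; 0.5 2.8 36.3 -10.2 -20.2 -29.3 -15.4; 0.5 2.8 36.3 -10.2 -20.2 -29.3 -15.4'
python3 g.py .6427 .2821 .06 -6.4 30 20 .10 .02
cat > ring.py <<'E'
import pickle,sys
from h import *
from ik import target
n=sys.argv[1];v=[float(x) for x in sys.argv[2:]]
f=grab_frame("wrist"); a=f["pixels"][:,:,::-1].copy(); save(n,f); c,yaw,tilt=v[:3],v[3],v[4]
for off in(-.004,.004):
    T=target(c,yaw,tilt,0)[1]; nn=T.apply([-1,0,0]);y=T.apply([0,1,0]);z=np.cross(nn,y)
    p=np.array([proj(f,np.array(c)+off*nn+.045*(np.cos(t)*y+np.sin(t)*z)) for t in np.linspace(0,6.3,60)])
    cv2.polylines(a,[np.int32(p*4)],False,(0,0,255) if off>0 else (255,0,0),1,shift=2)
cv2.imwrite('pics/'+n+'.png',a)
E
python3 ring.py w8 .6427 .2821 .06 -6.4 30
```

```text
t: 15.65
eef_pos: [0.5999, 0.3211, 0.1414]
ee_rot: [-2.792, 0.523, 3.031]
force: [-0.5, 0.2, -0.1]
width: 0.0436
t 15.65 w 0.0436 F [-0.5  0.2 -0.1] pos [0.5999 0.3211 0.1414] q [ 1.03  0.42 -0.53  0.79 -0.93 -1.82]
0.1 shift cm [-0.    0.02 -0.01] rot [-0.  -0.  -0.1]
0.02 shift cm [ 3.43 -3.12 -6.52] rot [-0.  -0.  -0.1]
```

View pics/w8.png

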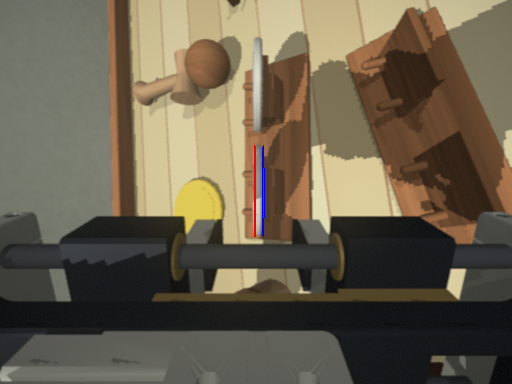

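The outline lies on the plate at (259,190), between the fingers. I'll grasp it and lift.

```bash
python3 -m inch '0.5 1.2 -1 -2.2 0 0 0; 0.5 2.4 -2.1 -4.4 0 0 0; 0.5 3.4 -3.1 -6.5 0 0 0; 0.5 3.4 -3.1 -6.5 0 0 0; 0.5 3.4 -3.1 -6.5 0 0 0; 0 3.4 -3.1 -6.5 0 0 0; 0 3.4 -3.1 -6.5 0 0 0; 0 3.4 -3.1 -6.5 0 0 0; 0 3.4 -3.1 -6.5 0 0 0; 0 3.4 -3.1 -6.5 0 0 0' 15
python3 -m inch '0 -1 0.8 2 0 0 0; 0 -2 1.6 4 0 0 0; 0 -3 2.4 7 0 0 0; 0 -3 2.4 12 0 0 0; 0 -3 2.4 14 0 0 0; 0 -3 2.4 14 0 0 0'
python3 g.py .664 -.0355 .17 4 0 0 .02
```

```text
t: 16.95
eef_pos: [0.6339, 0.2905, 0.0771]
ee_rot: [-2.794, 0.524, 3.03]
force: [-1.1, 0.4, 1.6]
width: 0.0076
t: 17.7
eef_pos: [0.6041, 0.315, 0.2182]
ee_rot: [-2.797, 0.525, 3.029]
force: [-0.3, -0.2, -0.7]
width: 0.0075
t 17.7 w 0.0075 F [-0.3 -0.2 -0.7] pos [0.6041 0.315  0.2182] q [ 1.04  0.35 -0.43  0.71 -1.06 -1.69]
0.02 shift cm [  5.99 -35.05  -2.82] rot [20.  29.4 15.3]
```

```bash
python3 -m inch '0 0 -4 0 4 5.8 3; 0 1 -9 0 8 11.6 6; 0 2 -14 0 12 17.4 9; 0 3 -20 0 16 23.2 12; 0 4 -26 0 20 29.4 15.3; 0 5 -31 0 20 29.4 15.3; 0 6 -35 -2 20 29.4 15.3; 0 6 -35 -2.8 20 29.4 15.3; 0 6 -35 -2.8 20 29.4 15.3; 0 6 -35 -2.8 20 29.4 15.3; 0 6 -35 -2.8 20 29.4 15.3'
python3 g.py .664 -.0355 .17 4 0 0 .02;python3 ring.py w9 .664 -.0355 .17 4 0
```

```text
t: 19.08
eef_pos: [0.6643, -0.0338, 0.1908]
ee_rot: [3.141, 0.001, -3.07]
force: [-0.8, -0.9, -0.9]
width: 0.0078
t 19.075 w 0.0078 F [-0.8 -0.9 -0.9] pos [ 0.6643 -0.0338  0.1908] q [ 0.24  0.36 -0.06 -0.   -1.14 -0.17]
0.02 shift cm [-0.03 -0.17 -0.08] rot [-0.   0.1 -0.1]
```

View pics/w9.png

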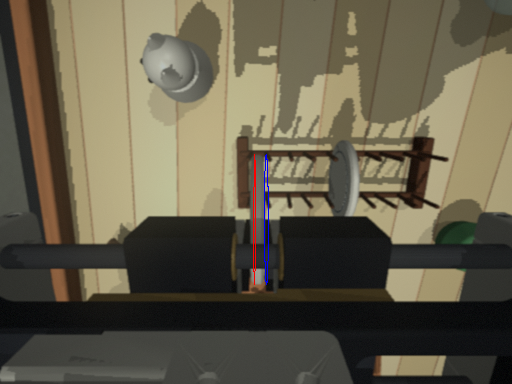

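```bash
python3 -m inch '0 0 -0.2 -3 0 0 0; 0 0 -0.2 -5.5 0 0 0; 0 0 -0.2 -7.5 0 0 0; 0 0 -0.2 -8.5 0 0 0; 0 0 -0.2 -9.5 0 0 0; 0 0 -0.2 -10.2 0 0 0; 0 0 -0.2 -10.2 0 0 0'
python3 -m inch '0 0 0 -0.2 0 0 0; 0 0 0 -0.4 0 0 0; 0 0 0 -0.6 0 0 0; 0 0 0 -0.6 0 0 0'
```

```text
t: 20.0
eef_pos: [0.6642, -0.0359, 0.0886]
ee_rot: [3.141, 0.001, -3.07]
force: [-0.6, 0.6, -0.3]
width: 0.008
t: 20.5
eef_pos: [0.6653, -0.0356, 0.0848]
ee_rot: [3.142, 0.004, -3.07]
force: [-3.1, 2.3, 10.9]
width: 0.0078
```

```bash
python3 -m inch '0.22 -0.1 0 0.1 0 0 0; 0.22 -0.1 0 0.1 0 0 0; 0.22 -0.1 0 0.1 0 0 0; 0.22 -0.1 0 3 0 0 0; 0.22 -0.1 0 6 0 0 0; 0.22 -0.1 0 12 0 0 0; 0.22 -0.1 0 16 0 0 0; 0.22 -0.1 0 16 0 0 0; 0.22 -0.1 0 16 0 0 0'
python3 g.py .6309 .1758 .06 -6.4 30 25 .10 .02
```

```text
t: 21.62
eef_pos: [0.6638, -0.0355, 0.2441]
ee_rot: [3.141, 0.003, -3.07]
force: [0.2, -0.2, -0.5]
width: 0.0192
t 21.625 w 0.0192 F [ 0.2 -0.2 -0.5] pos [ 0.6638 -0.0355  0.2441] q [ 0.24  0.33  0.01  0.   -1.25 -0.17]
0.1 shift cm [ -7.32  25.84 -10.56] rot [-25.1 -29.  -16.7]
0.02 shift cm [ -4.1   22.07 -16.84] rot [-25.1 -29.  -16.7]
```

```bash
python3 -m inch '0.5 -1 4 1 -4.2 -4.8 -2.8; 0.5 -3 8 1 -8.4 -9.7 -5.6; 0.5 -4 13 1 -12.6 -14.5 -8.4; 0.5 -6 18 1 -16.8 -19.4 -11.2; 0.5 -7.3 22 0 -21 -24.2 -14; 0.5 -8.5 25.8 -3 -25.1 -29 -16.7; 0.5 -7.5 25.8 -8 -25.1 -29 -16.7; 0.5 -7.3 25.8 -10.6 -25.1 -29 -16.7; 0.5 -7.3 25.8 -10.6 -25.1 -29 -16.7; 0.5 -7.3 25.8 -10.6 -25.1 -29 -16.7'
python3 g.py .6309 .1758 .06 -6.4 30 25 .10 .02;python3 ring.py w10 .6309 .1758 .06 -6.4 30
```

```text
t: 22.88
eef_pos: [0.591, 0.2224, 0.1385]
ee_rot: [-2.705, 0.524, 3.03]
force: [-0.2, -0.2, -0.2]
width: 0.0441
t 22.875 w 0.0441 F [-0.2 -0.2 -0.2] pos [0.591  0.2224 0.1385] q [ 0.96  0.37 -0.66  0.85 -0.93 -1.84]
0.1 shift cm [-0.04  0.04 -0.  ] rot [0. 0. 0.]
0.02 shift cm [ 3.19 -3.72 -6.28] rot [0. 0. 0.]
```

View pics/w10.png

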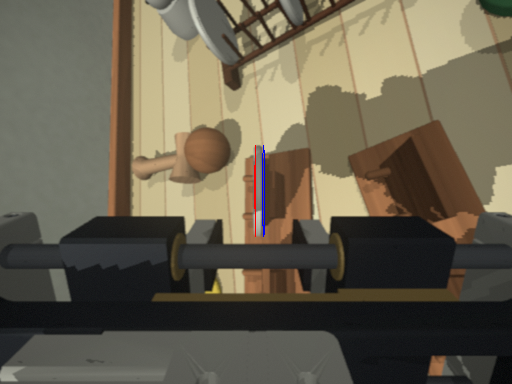

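The last plate is centred at (259,190). I'll grasp it and lift.

```bash
python3 -m inch '0.5 1.1 -1.2 -2.1 0 0 0; 0.5 2.2 -2.5 -4.2 0 0 0; 0.5 3.2 -3.7 -6.3 0 0 0; 0.5 3.2 -3.7 -6.3 0 0 0; 0.5 3.2 -3.7 -6.3 0 0 0; 0 3.2 -3.7 -6.3 0 0 0; 0 3.2 -3.7 -6.3 0 0 0; 0 3.2 -3.7 -6.3 0 0 0; 0 3.2 -3.7 -6.3 0 0 0; 0 3.2 -3.7 -6.3 0 0 0' 15
python3 -m inch '0 -1 0.8 2 0 0 0; 0 -2 1.6 4 0 0 0; 0 -3 2.4 7 0 0 0; 0 -3 2.4 12 0 0 0; 0 -3 2.4 15 0 0 0; 0 -3 2.4 15 0 0 0'
python3 g.py .4802 -.0485 .17 4 0 0 .02
```

```text
t: 24.18
eef_pos: [0.6232, 0.1858, 0.0761]
ee_rot: [-2.706, 0.525, 3.029]
force: [-1.2, 0.1, 0.3]
width: 0.0081
t: 24.92
eef_pos: [0.5937, 0.2109, 0.2283]
ee_rot: [-2.711, 0.527, 3.027]
force: [-0.7, 0.4, -1.8]
width: 0.0076
t 24.925 w 0.0076 F [-0.7  0.4 -1.8] pos [0.5937 0.2109 0.2283] q [ 0.96  0.27 -0.56  0.75 -1.07 -1.68]
0.02 shift cm [-11.35 -25.94  -3.83] rot [24.8 29.3 16.6]
```

```bash
python3 -m inch '0 -2 -4 0 4.1 4.9 2.8; 0 -4 -8 0 8.2 9.8 5.5; 0 -6 -13 0 12.4 14.6 8.3; 0 -8 -18 0 16.5 19.5 11; 0 -10 -22 0 20.6 24.4 13.8; 0 -11.3 -26 -1 24.8 29.3 16.6; 0 -11.3 -26 -3.8 24.8 29.3 16.6; 0 -11.3 -26 -3.8 24.8 29.3 16.6; 0 -11.3 -26 -3.8 24.8 29.3 16.6; 0 -11.3 -26 -3.8 24.8 29.3 16.6; 0 -11.3 -26 -3.8 24.8 29.3 16.6'
python3 g.py .4802 -.0485 .17 4 0 0 .02
```

```text
t: 26.3
eef_pos: [0.4809, -0.0482, 0.191]
ee_rot: [-3.141, 0.001, -3.071]
force: [-0.1, 0.1, -1.6]
width: 0.0079
t 26.3 w 0.0079 F [-0.1  0.1 -1.6] pos [ 0.4809 -0.0482  0.191 ] q [ 0.31  0.07 -0.45  0.   -1.05 -0.24]
0.02 shift cm [-0.07 -0.03 -0.1 ] rot [ 0.   0.  -0.1]
```

```bash
python3 -m inch '0 0 0 -3 0 0 0; 0 0 0 -5.5 0 0 0; 0 0 0 -7.5 0 0 0; 0 0 0 -8.5 0 0 0; 0 0 0 -9.5 0 0 0; 0 0 0 -10.2 0 0 0; 0 0 0 -10.2 0 0 0'
python3 -m inch '0 0 0 -0.2 0 0 0; 0 0 0 -0.4 0 0 0; 0 0 0 -0.6 0 0 0; 0 0 0 -0.6 0 0 0'
```

```text
t: 27.18
eef_pos: [0.4809, -0.0482, 0.0888]
ee_rot: [-3.141, 0.0, -3.07]
force: [-0.3, -0.0, -0.6]
width: 0.008
t: 27.68
eef_pos: [0.4815, -0.0483, 0.0838]
ee_rot: [-3.141, 0.002, -3.07]
force: [-1.7, -0.4, 9.1]
width: 0.0082
```

```bash
python3 -m inch '0.22 0 0 0.1 0 0 0; 0.22 0 0 0.1 0 0 0; 0.22 0 0 0.1 0 0 0; 0.22 0 0 3 0 0 0; 0.22 0 0 6 0 0 0; 0.22 0 0 12 0 0 0; 0.22 0 -2 16 0 0 0; 0.22 1 -6 20 0 0 0; 0.22 2 -8 22 0 0 0; 0.22 3 -8 24 0 0 0; 0.22 3 -8 24 0 0 0; 0.22 3 -8 24 0 0 0'
python3 w.py w11 flask_rim stopper_center
python3 - <<'E'
from h import *
for n in ("stopper_center","flask_rim"):
  for r in regions_of("wrist",n)[:2]: print(n,round(r["p"],2),np.round(r["bbox"]))
E
```

```text
t: 29.18
eef_pos: [0.5109, -0.1281, 0.3228]
ee_rot: [-3.141, 0.0, -3.07]
force: [-0.6, -0.7, -0.1]
width: 0.0191
[ 0.517 -0.199  0.481] [-0.018  0.266 -0.964] 268.12557122908953 [-3.141 -0.    -3.07 ] [ 0.128  0.062 -0.152  0.001 -1.357 -0.056]
flask_rim [353.3  62.3] 0.7 [ 0.402 -0.273  0.115]
stopper_center [205.7  63. ] 0.61 [ 0.603 -0.273  0.029]
stopper_center 0.97 [190.  46. 224.  76.]
flask_rim 0.6 [311.  42. 372. 102.]
```

View pics/w11.png

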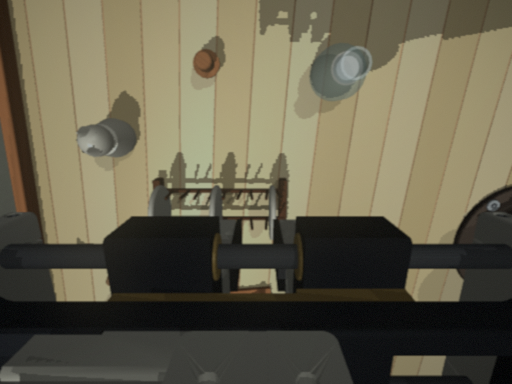

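The picture shows three plates standing in the rack, the stopper at (205,62) and the flask mouth ring at (354,64). I'll take a closer look for stereo.

```bash
python3 -m inch '0.6 3 -1 -3 0 0 -1.3; 0.6 6 -2 -6 0 0 -2.7; 0.6 9 -3.5 -9 0 0 -4.1; 0.6 9 -3.5 -9 0 0 -4.1; 0.6 9 -3.5 -9 0 0 -4.1; 0.6 9 -3.5 -9 0 0 -4.1'
python3 w.py w12 stopper_center flask_rim
cat > st.py <<'E'
from h import *
import pickle,sys
G=[(n,pickle.load(open(n+'.pkl','rb'))) for n in sys.argv[1:]]
fp=[]
for n,f in G:
    a=f["pixels"].astype(int); m=((a[:,:,0]-a[:,:,2]>45)&(a[:,:,0]-a[:,:,1]>28)).astype(np.uint8)
    m[210:]=0; k,l,s,c=cv2.connectedComponentsWithStats(m)
    e=proj(f,[.60,-.268,.0285]); i=1+np.argmin([np.hypot(*(x-e)) for x in c[1:]]); print(n,c[i],s[i],e)
    b=s[i]; fp.append((f,(b[0]+b[2]/2-.5,b[1]+b[3]/2-.5)))
print(tri(*fp)); print([onz(f,p,.03) for f,p in fp])
E
python3 st.py w11 w12
```

```text
t: 30.18
eef_pos: [0.6012, -0.1629, 0.2348]
ee_rot: [-3.14, 0.003, -3.141]
force: [-0.1, 0.1, -0.0]
width: 0.0528
[ 0.602 -0.234  0.393] [ 0.003  0.266 -0.964] 268.12557122908953 [-3.141  0.003 -3.141] [ 0.049  0.267 -0.101  0.001 -1.2   -0.049]
flask_rim [468.8  76.1] 0.84 [ 0.399 -0.271  0.115]
w11 [204.63270777  64.07774799] [194  51  25  26 373] [207.36129879  66.51864662]
w12 [256.239819    88.49773756] [243  70  31  32 442] [259.71145313  88.80868321]
(array([ 0.60215957, -0.27200909,  0.02888511]), [array([-0. ,  0.1]), array([ 0. , -0.1])])
[array([ 0.60191438, -0.27191703,  0.03      ]), array([ 0.60219041, -0.27180374,  0.03      ])]
```

```bash
python3 -m inch '0.6 0 -5 -3 0 0 0; 0.6 0.1 -10.9 -8 0 0 0; 0.6 0.1 -10.9 -12 0 0 0; 0.6 0.1 -10.9 -12 0 0 0; 0.6 0.1 -10.9 -16 0 0 0; 0.6 0.1 -10.9 -18.5 0 0 0; 0.6 0.1 -10.9 -20.1 0 0 0; 0.6 0.1 -10.9 -20.1 0 0 0; 0.6 0.1 -10.9 -20.1 0 0 0' 
python3 -m inch '0 0 0 0 0 0 0; 0 0 0 0 0 0 0; 0 0 0 0 0 0 0; 0 0 0 0 0 0 0; 0 0 0 0 0 0 0' 20
python3 g.py .602 -.272 .034 0 0 0 0; python3 -c "
from h import *;import pickle
print(tri((pickle.load(open('w11.pkl','rb')),(353.3,62.3)),(pickle.load(open('w12.pkl','rb')),(468.8,76.1))))"
```

```text
t: 31.45
eef_pos: [0.6033, -0.2718, 0.0355]
ee_rot: [-3.14, 0.005, -3.14]
force: [0.4, -0.8, 0.4]
width: 0.0527
t: 32.08
eef_pos: [0.6035, -0.2719, 0.0357]
ee_rot: [-3.14, 0.005, -3.14]
force: [-0.3, -0.5, 2.8]
width: 0.0256
t 32.075 w 0.0256 F [-0.3 -0.5  2.8] pos [ 0.6035 -0.2719  0.0357] q [-0.13  0.5  -0.24  0.   -0.82  0.13]
0.0 shift cm [-0.15 -0.01 -0.17] rot [ 0.1  0.3 -0.1]
(array([ 0.4040366 , -0.27088182,  0.12124768]), [array([-0.1,  0.4]), array([ 0.1, -0.5])])
```

```bash
python3 -m inch '0 0 0 4 0 0 0; 0 0 0 9 0 0 0; 0 -2 1 15 0 0 0; 0 -6 4 20 0 0 0; 0 -11 8 25 0 0 0; 0 -16 11 26 0 0 0; 0 -16 11 26 0 0 0; 0 -16 11 26 0 0 0; 0 -16 11 26 0 0 0'
python3 w.py w13 flask_rim
python3 - <<'E'
from h import *
import pickle
f=pickle.load(open('w13.pkl','rb')); a=f["pixels"][:210,200:420,::-1]
cv2.imwrite('pics/w13c.png',cv2.resize(a,None,fx=3.6,fy=2.85 and 3.6*.78,interpolation=cv2.INTER_CUBIC))
for c in("side","top"):
    g=grab_frame(c)
    for r in pinpoint(c,"flask_rim")[:2]: print(c,np.round(r["location"],1),r["p"],onz(g,r["location"],.115))
    pickle.dump(g,open(c+'13.pkl','wb')); save(c+'13',g)
E
```

```text
t: 33.2
eef_pos: [0.4437, -0.162, 0.2954]
ee_rot: [-3.14, 0.005, -3.14]
force: [0.5, -0.1, -0.7]
width: 0.0257
[ 0.444 -0.233  0.454] [ 0.005  0.266 -0.964] 268.12557122908953 [-3.14   0.004 -3.14 ] [ 0.07  -0.027 -0.305  0.002 -1.288 -0.069]
flask_rim [299.8  79.3] 0.77 [ 0.396 -0.275  0.115]
side [291.7 264.8] 0.69 [ 0.40312454 -0.262777    0.115     ]
top [345.9 232.5] 0.74 [ 0.3984226 -0.2773335  0.115    ]
```

View pics/w13c.png

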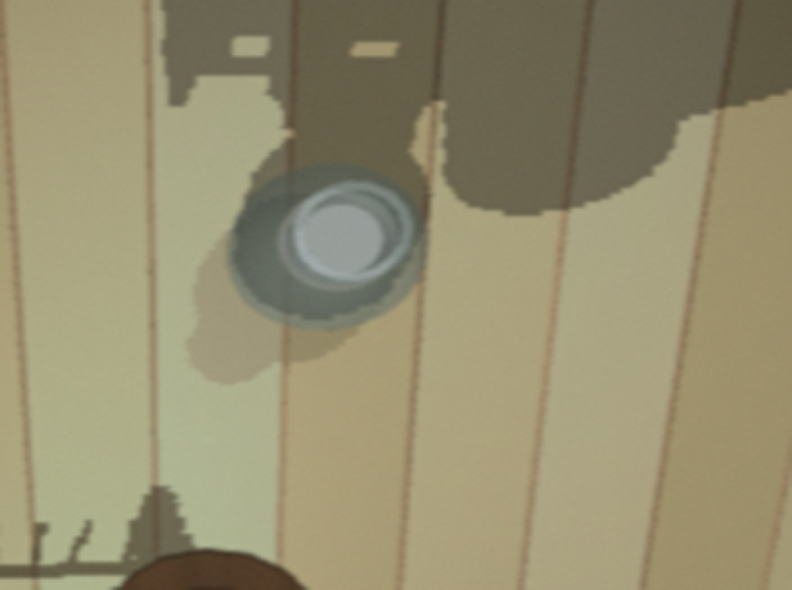

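The mouth ring runs over columns 293–415 and rows 181–284 of the crop, so its centre is at full pixel (298.3, 82.3). The flask has shifted about 3 cm since the start; it was knocked.

```bash
python3 - <<'E'
from h import *
import pickle
L=lambda n:pickle.load(open(n+'.pkl','rb'))
f=L('w13'); print(onz(f,(298.3,82.3),.115), onz(L('w11'),(353.5,64.5),.115))
# rim ring outline overlay numbers
for c in ([.398,-.272],[.398,-.276],[.398,-.268]):
    p=np.array([proj(f,[c[0]+.02*np.cos(t),c[1]+.02*np.sin(t),.115]) for t in np.linspace(0,6.3,90)])
    print(c,((p.min(0)-[200,0])*[3.6,2.808]).round(),((p.max(0)-[200,0])*[3.6,2.808]).round())
print(tri((f,(299,80.8)),(L('top13'),(345.9,232.5)),(L('side13'),(291.7,264.8))))
E
python3 g.py .398 -.271 .115 0 0 0 .06 .0117
```

```text
[ 0.39770605 -0.27203071  0.115     ] [ 0.40135299 -0.27005283  0.115     ]
[0.398, -0.272] [292. 179.] [414. 281.]
[0.398, -0.276] [292. 169.] [415. 271.]
[0.398, -0.268] [292. 190.] [413. 291.]
(array([ 0.39666659, -0.27250457,  0.1279069 ]), [array([ 1.9, -0.4]), array([-0.7,  0.4]), array([ 2. , -0.2])])
t 33.5 w 0.0253 F [ 0.1  0.1 -0.1] pos [ 0.4437 -0.1622  0.295 ] q [ 0.07 -0.03 -0.31  0.   -1.29 -0.07]
0.06 shift cm [ -4.57 -10.88 -12.  ] rot [ 0.1  0.2 -0.1]
0.0117 shift cm [ -4.57 -10.88 -16.83] rot [ 0.1  0.2 -0.1]
```

```bash
python3 -m inch '0 -2.3 -5.5 -5 0.1 0.2 0; 0 -4.6 -11 -9 0.1 0.2 0; 0 -4.6 -11 -12 0.1 0.2 0; 0 -4.6 -11 -12 0.1 0.2 0; 0 -4.6 -11 -12 0.1 0.2 0; 0 -4.6 -11 -12 0.1 0.2 0'
python3 g.py .398 -.2725 .115 0 0 0 .06 .0117; python3 ring.py w14 .398 -.2725 .13 0 0
```

```text
t: 34.25
eef_pos: [0.3991, -0.272, 0.1765]
ee_rot: [-3.141, 0.003, -3.139]
force: [0.2, 0.4, -1.1]
width: 0.0254
t 34.25 w 0.0254 F [ 0.2  0.4 -1.1] pos [ 0.3991 -0.272   0.1765] q [-0.19  0.08 -0.47  0.   -1.01  0.19]
0.06 shift cm [-0.11 -0.05 -0.15] rot [ 0.1  0.2 -0.1]
0.0117 shift cm [-0.11 -0.05 -4.98] rot [ 0.1  0.2 -0.1]
```

```bash
python3 -m inch '0 0 0 -1.3 0 0 0; 0 0 0 -2.3 0 0 0; 0 0 0 -3.0 0 0 0; 0 0 0 -3.6 0 0 0; 0 0 0 -4.2 0 0 0; 0 0 0 -4.4 0 0 0; 0 0 0 -4.4 0 0 0'
```

```text
t: 35.17
eef_pos: [0.399, -0.272, 0.1323]
ee_rot: [-3.141, 0.003, -3.139]
force: [-0.4, 0.1, -0.4]
width: 0.0256
```

```bash
python3 -m inch '0 0 0 -0.3 0 0 0; 0 0 0 -0.5 0 0 0; 0 0 0 -0.7 0 0 0; 0 0 0 -0.9 0 0 0; 0 0 0 -0.9 0 0 0'
```

```text
t: 35.8
eef_pos: [0.3997, -0.2729, 0.1258]
ee_rot: [-3.139, 0.004, -3.138]
force: [-6.4, 3.4, 22.1]
width: 0.0256
```

```bash
python3 -m inch '0 -0.05 0.05 0 0 0 0; 0.45 -0.05 0.05 0.05 0 0 0; 0.45 -0.05 0.05 0.05 0 0 0; 0.45 -0.05 0.05 0.05 0 0 0; 0.45 -0.05 0.05 2 0 0 0; 0.45 -0.05 0.05 6 0 0 0; 0.45 -0.05 4 12 0 0 0; 0.45 4.5 10 17 0 0 0; 0.45 4.5 11 17 0 0 0; 0.45 4.5 11 17 0 0 0; 0.45 4.5 11 17 0 0 0'
python3 w.py w15 stopper_center flask_rim
python3 - <<'E'
from h import *
f=grab_frame("side"); save("s15",f); a=f["pixels"][150:350,190:420,::-1]
b=cv2.imread('pics/w15.png')[:210,200:420]
for n in("flask_rim","stopper_center","kendama","paperweight","toy_phone","ceramic_cat","sake_cup","bamboo_vase","trinket_box"):
    for r in pinpoint("side",n)[:1]: print(n,np.round(r["location"],1),onz(f,r["location"],{"flask_rim":.115,"stopper_center":.1195}.get(n,0)))
cv2.imwrite('pics/f.png',np.hstack([cv2.resize(a,(460,400),interpolation=cv2.INTER_CUBIC),cv2.resize(b,(340,400),interpolation=cv2.INTER_CUBIC)]))
E
```

```text
t: 37.17
eef_pos: [0.4443, -0.1627, 0.2951]
ee_rot: [-3.139, 0.003, -3.137]
force: [0.0, 0.3, -0.8]
width: 0.0395
[ 0.445 -0.234  0.454] [ 0.003  0.265 -0.964] 268.12557122908953 [-3.139  0.003 -3.138] [ 0.068 -0.025 -0.304  0.003 -1.289 -0.066]
stopper_center [296.7  78. ] 0.83 [ 0.389 -0.289  0.029]
flask_rim [298.6  81.6] 0.84 [ 0.398 -0.274  0.115]
flask_rim [293.3 267.1] [ 0.39993591 -0.27003441  0.115     ]
stopper_center [293.3 266.3] [ 0.3984084  -0.27073834  0.1195    ]
kendama [274.3 184.5] [0.76271115 0.08328217 0.        ]
paperweight [200.6 240.8] [0.38190888 0.05391738 0.        ]
toy_phone [395.7 287.7] [ 0.61971855 -0.45498804  0.        ]
ceramic_cat [325.8 215.2] [ 0.74517083 -0.15227461  0.        ]
sake_cup [292.4 265.3] [ 4.93848121e-01 -2.06867350e-01  1.11022302e-16]
bamboo_vase [197.4 163.6] [0.66184353 0.39490173 0.        ]
trinket_box [157.9 165.5] [0.54556576 0.49430724 0.        ]
```

View pics/f.png

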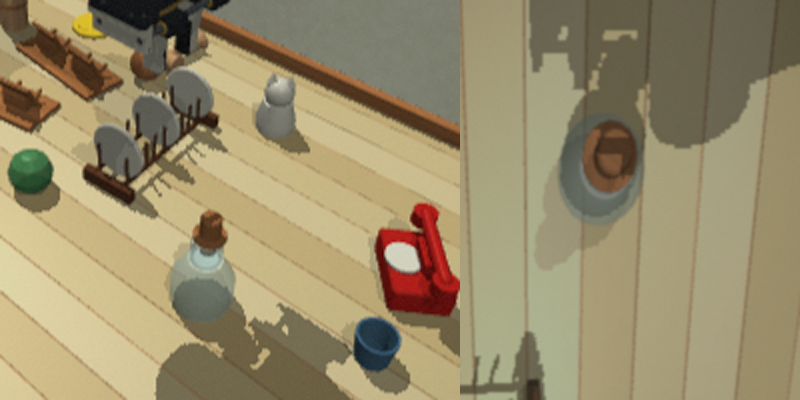

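The left half shows all three plates standing in the rack and the stopper on the flask. The right half shows the collar over the mouth. I'll check numerically whether it is home and upright.

Run:
```python
from h import *
import pickle
f=pickle.load(open('w15.pkl','rb')); g=grab_frame("side")
th=np.linspace(0,6.3,60)
def model(F,c,h):  # h = collar bottom height
    X=[[c[0]+r*np.cos(t),c[1]+r*np.sin(t),z] for t in th for r,z in((.021,h),(.021,h+.005),(.0125,h+.031))]
    p=np.array([proj(F,x) for x in X]); return np.round(np.r_[p.min(0),p.max(0)],1)
for F,roi,nm in((f,(60,110,270,330),"wrist"),(g,(240,285,270,320),"side")):
    a=F["pixels"].astype(int); m=(a[:,:,0]-a[:,:,2]>30)&(a[:,:,0]-a[:,:,1]>22)
    k=np.zeros_like(m); k[roi[0]:roi[1],roi[2]:roi[3]]=1; y,x=np.nonzero(m&k)
    print(nm,"seen",x.min(),y.min(),x.max(),y.max(),[(h,model(F,[.3985,-.2725],h)) for h in(.115,.121,.13)])
```

```text
wrist seen 280 64 313 100 [(0.115, array([280.2,  62.6, 316.7, 101.5])), (0.121, array([280.6,  61.5, 317.8, 101.3])), (0.13, array([281.2,  59.9, 319.6, 100.8]))]
side seen 270 240 319 284 [(0.115, array([284.9, 254.9, 302.8, 274.8])), (0.121, array([285.1, 253.1, 303.1, 273. ])), (0.13, array([285.3, 250.3, 303.5, 270.4]))]
```

Run:
```python
from h import *
g=grab_frame("side"); a=g["pixels"].astype(int)
m=(a[:,:,0]-a[:,:,2]>45)&(a[:,:,0]-a[:,:,1]>30); k=np.zeros_like(m);k[245:282,276:312]=1
y,x=np.nonzero(m&k); print(x.min(),y.min(),x.max(),y.max(),len(x))
for s in(-.092,0,.092):  # plate rim tops in rack, predicted vs white seen
    c=[.572+s*.9975,-.042+s*.07,.0635]; p=np.array([proj(g,[c[0]-.07*.045*np.cos(t),c[1]+.045*np.cos(t),c[2]+.045*np.sin(t)]) for t in np.linspace(0,6.3,60)])
    u0,v0=p.min(0);u1,v1=p.max(0); w=a[int(v0)-8:int(v1)+4,int(u0)-4:int(u1)+5]; q=(w.min(2)>105)&(w.max(2)-w.min(2)<22); yy,xx=np.nonzero(q)
    print(np.round([u0,v0,u1,v1],1),"seen",xx.min()+int(u0)-4,yy.min()+int(v0)-8,xx.max()+int(u0)-4,yy.max()+int(v0)-8)
```

```text
286 255 303 273 102
[236.3 211.2 260.4 238. ] seen 240 212 260 229
[255.4 196.5 279.  222.2] seen 251 197 278 225
[272.7 183.2 295.7 207.9] seen 268 183 295 210
```

Side view: the stopper spans rows 255–273 against 255–275 predicted for home. The plate tops are at rows 212, 197 and 183 against 211, 197 and 183 predicted for seated. Everything agrees, so I'm handing in.

```bash
python3 -c "
from station import arm,telemetry
print(telemetry.get_state()['t'],arm.job_done())"
```

```text
the job is handed in; nothing more can be done
37.925 None
```

I put the three plates that were present in the rack, stoppered the flask, and handed the job in at t ≈ 38 s. No verdict is reported. The plates came one from the near stand and two from the far stand, and stand in the middle and the two end slots.

- **Plates:** each met the rails with 9–15 N when pressed down. In the side view their top edges lie within about 1 px of where seated plates should be.
- **Flask and stopper:** the flask was knocked about 3 cm before I reached it, so I measured it again. The stopper was pressed home with about 22 N. The wrist and side views both match the collar sitting on the rim, to about 1–4 px, and the flask still stands upright.
- **Other things on the shelf:** the ones the detector found again show no real shift. It missed the sake cup (it marked the flask instead), but the cup looks undisturbed in the last picture.

Two problems came up along the way. A straight 30° approach to the near plate ran joint 3 into its limit, so I grasped all three plates with the tool also leaned 20–30° sideways. The detector's own point for the flask mouth was a few mm off, so I used the ring seen in the wrist picture instead.

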